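# Shut the tank feed valve and back it off a quarter turn

## Robot

A 6-joint arm with a two-finger parallel gripper is mounted at the origin on the work surface. World frame = base frame: x ahead of the robot, y to its left, z up, the work surface at z = 0. Lengths are in mm, angles in rad, forces in N, time in s.
With the tool pointing down it reaches from about 350 to 725 mm from the base axis. Payload 4.3 kg.
Tool frame: the origin (TCP) lies between the finger pads; the fingertips stand env.tip_extent ahead of it and the grasp point (between the pads) is the TCP (env.tip_extent is the distance from the TCP to the fingertips, in mm); z points along the fingers, y is the line along which they close (so a half turn about z gives the same grasp; the last joint's range is limited). The gripper opens to 85 mm and grips with 20 to 120 N. Pads are 22 mm wide; open, the fingers measure 114 mm over their backs; the gripper's body (76 mm by 85 mm) begins 54 mm behind the grasp point. The pads swing forward as they close: fully open they stand 13 mm farther back than shut.
Start: joints at [-1.44, 0.377, 0.081, 1.274, 0, 1.46], TCP at [137.134, -558.443, 250.329] pointing down, gripper open.
Joint ranges: [-2.72, 2.72], [-0.84, 1.66], [-1.02, 1.22], [-1.77, 2.12], [-1.37, 1.28], [-3.14, 3.14]. Speed limits (rad/s): [2.57, 2.57, 3.14, 3.14, 3.14, 3.14].

## Interface

Orientations are given as a 3x3 rotation matrix whose columns are the frame's x, y, z axes.
In Python, from rig import env gives the robot as it stands.
- The arm moves only by the tool arm_command, never from a script. Its arguments are lists of equal length, an entry for each row: "dp": the shift along the tool's x, y, z in m, a list of three; "angular": the turn, a rotation vector about the tool's x, y, z in degrees, a list of three; "grip": the closure, from -1 (fully open) to 1 (shut), so that 0 is half open. In form: {"dp": [[x, y, z], ...], "angular": [[rx, ry, rz], ...], "grip": [grip, ...]}. A call has 1 to 10 rows; each row is the pose to reach, as a shift and turn from the pose commanded when the call began, along the tool's axes at that moment; what a row does not reach only later rows make up. A row lasts 1/10 s, in which the tool goes at most 50 mm and 8.59 degrees, less where a joint would pass 70% of its speed; a pose out of reach is approached as far as the arm can. A call with a gripper value outside its range is refused whole. The fingers move at their own pace and stop on an object; "newtons" is the grip in N (left out, the last holds). Time passes only in rows, so rows that repeat a pose let the fingers close. It gives the time, the measured TCP pose, the force, the opening and the grip force at its end, in the units of the state.
- env.state(): the state, without advancing time (a new reading comes with each control period).
- env.get_image(name): name is "side" or "top"; returns (picture, depth): 384x512x3 uint8, red, green, blue; 384x512 float32, mm along the optical axis (not along the pixel's ray), 0 where there is no reading.
- env.camera_info(name): a dict with "vfov" (degrees; the focal length in pixels is half the picture's height over the tangent of half this angle, whatever the lens; pixels are square), "cx", "cy" (the principal point, pixels), "origin" and "orientation" of the camera in the world. Camera axes: x right, y down, z forward; pixel columns grow to the right and rows downward; lengths in mm; the calibration is good to about 2 mm. A picture is of the moment at which its call begins. camera_info takes no time and is no camera call.
- env.sign_off(): hands the job in; it is judged then, once.
Trained networks look in the newest picture that a camera, given by its name, has taken for a name from the list of things; names that differ only in an ending like _2 or _b are one class to them, and where a whole thing is asked for, a point or a joint stands for the part that bears it (a point fixed in the world has none). Each returns a list of dicts, best first, with "conf" (0 to 1); they miss things now and then, are a little off and sometimes report something else, mostly with a low value. They report only what shows in the picture. A call takes as long as a camera call.
- env.search_frame(camera, label): "position" ([x, y, z] in mm, in world coordinates, good to about 4 mm: the middle of the surface that is visible of it).
The state is a dict: "clock": time; "joints": joint angles; "joint_vel": joint speeds; "joint_efforts": joint torques, N m; "ee_pos": TCP position; "tool_rot": TCP orientation; "contact_force": force on the tool from outside, world axes, zero at the start; "torque": the same for the moment, N m; "finger_gap": finger opening in mm; "grip_force": force on a finger pad.
Only numpy, scipy, OpenCV 4.12 (cv2) and the standard library are available. Lean on these libraries where they do the work, as an engineer would, in place of code of your own. Each camera call takes 0.05 s, during which the arm holds its last target. There are 200 camera calls.

## Task

Close the feed valve under the return pipe by cranking its handwheel clockwise, as seen looking down onto the wheel, until you feel it come up against its stop. Then back it off a quarter turn anticlockwise so that it does not jam on its seat, and let go of it. Do not push the loose things on the bench and on the valve's base plate about.

Things in the scene. Friction and masses are not known exactly. Their poses are not given: they have to be found in the camera images.
- valve: Valve stand fixed to the bench, at a varying place and yaw: steel base plate 250 x 440 x 12 mm; on it a grey 50 mm pipe along y (axis at x 69, z 60 mm) with an inclined valve body. Origin on the bench straight below the wheel's centre; z up, x away from the robot at yaw 0. The stem leans 35 degrees from vertical towards -x: the wheel's axis is (-0.574, 0, 0.819) here.
- return_pipe (a point): Middle of the axis of the fixed grey return pipe above and beyond the wheel: 40 mm thick, 520 mm long, along the valve's y, at x 40, z 360 mm of the valve. It blocks a gripper held upright over the wheel's far side; a tool pointing down along the stem passes in front of it. Posts 30 mm square carry it at x 120, y +-200 mm of the valve.
- wheel_hub (a point): Centre of the handwheel, on its axis in the plane of the rim, 158 mm above the bench. Turns with the wheel; its z axis is the wheel's axis, pointing up out of the valve. The wheel is bare aluminium: round rim of 55 mm radius made of 14 mm bar, four spokes, a hub reaching 14 mm above the rim's plane.
- knob_grip (a point): Grip point on the black crank knob on the rim: 50 mm from the wheel's axis, 42 mm above the rim's plane, moving with the wheel (at handwheel = 0 on the valve's -x side). The knob is 28 mm thick, its axis parallel to the wheel's, from 10 to 65 mm above the rim's plane. It spins freely on its pin: a gripper holding it need not turn while carrying it round.
- handwheel (a joint): Turn of the handwheel in rad, anticlockwise (opening) positive looking down onto the wheel; 0 = closed, against the rigid stop. Starts 1.3 to 2.3 turns open. Turning takes about 0.15 N m (3 N at the knob); the wheel stays where it is left.
- jar: Small glass jar with white lid, 52 mm thick, 75 mm tall, loose on the valve's base plate; origin under its centre. Bystander.
- spanner: Steel spanner, 170 mm long, lying loose on the valve's base plate; origin under its middle, x along it. Bystander.
- jug: Clear plastic jug, 120 mm wide, 130 mm tall, handle at its +y; origin under its centre. Bystander.
- tub: White plastic tub, 110 mm wide, 50 mm tall; origin under its centre. Bystander.
- reagent: Amber bottle with black cap, 64 mm thick, 150 mm tall; origin under its centre. Bystander.
- brush: Cleaning brush, 180 mm long, lying on the bench; origin under its middle, x along it. Bystander.
- coupling: Loose grey pipe coupling, 60 mm outside, 60 mm tall, standing on end; origin under its centre. Bystander.

How it is judged:
By the outcome, as a careful person would: the job done as asked, in the order asked, and still so for the second after the job is handed in, with the robot touching nothing.
It also fails if it takes over 64 s, if anything falls off the work surface, if the arm or the gripper's body presses on something with over 40 N, if the wrist force passes 120 N, or if a joint passes its speed limit or range.

## Working session

There is one attempt and no reset: what is moved stays moved. The work goes in short steps, Python scripts to look and compute and a tool call to move; the robot and the scene stay as the last step left them, time stands still between calls to the robot, and variables do not carry over. Pictures are saved under pics/ and viewed, at most 10 in all, crops included, and the job is handed in when it is done.

Besides the shell and the picture viewer there is one more tool, called after "Emit:" by a JSON object that holds its "method" and its "body", one argument or row to a line. arm_command: Moves the arm, as the interface text tells. Its arguments: {"type":"object","properties":{"dp":{"type":"array","items":{"type":"array","items":{"type":"number"}}},"angular":{"type":"array","items":{"type":"array","items":{"type":"number"}}},"grip":{"type":"array","items":{"type":"number"}},"newtons":{"type":"number"}},"required":["dp","angular","grip"]}

```bash
mkdir -p pics; ls
cat > h.py <<'E'
import numpy as np, cv2
from rig import env
def snap(cam,fn=None):
    im,d=env.get_image(cam)
    if fn: cv2.imwrite('pics/'+fn,im[:,:,::-1])
    return im,d
def cloud(cam,d):
    c=env.camera_info(cam); f=d.shape[0]/2/np.tan(np.radians(c['vfov'])/2)
    v,u=np.mgrid[:d.shape[0],:d.shape[1]]
    p=np.stack([(u-c['cx'])/f*d,(v-c['cy'])/f*d,d],-1)
    return p@np.array(c['orientation']).T+np.array(c['origin'])
E
python3 - <<'E'
from h import *
ims=[]
for c in('side','top'):
    im,d=snap(c); ims.append(im); np.save(c+'.npy',cloud(c,d)); cv2.imwrite('pics/%s0.png'%c,im[:,:,::-1])
    for l in('valve','wheel_hub','knob_grip','return_pipe','jar','spanner'):
        print(c,l,[(np.round(r['position']),round(r['conf'],2)) for r in env.search_frame(c,l)[:2]])
    print(env.camera_info(c)['origin'])
print(env.tip_extent,env.state()['tool_rot'])
E
```

```text
pics
side valve [(array([609., -85.,  85.]), 0.85)]
side wheel_hub [(array([560., -40., 165.]), 0.76)]
side knob_grip [(array([564., -36., 169.]), 0.67)]
side return_pipe [(array([604., -89.,  84.]), 0.77)]
side jar [(array([463., 102.,  54.]), 0.84)]
side spanner [(array([ 550., -171.,   18.]), 0.62)]
[  340.5779697  -1277.25030189   993.20256022]
top valve [(array([578., -27.,  85.]), 0.75), (array([362., 136.,  16.]), 0.53)]
top wheel_hub [(array([560., -32., 162.]), 0.97)]
top knob_grip [(array([560., -29., 167.]), 0.71)]
top return_pipe [(array([577., -25.,  83.]), 0.88), (array([360., 139.,  16.]), 0.72)]
top jar [(array([459., 119.,  85.]), 0.68), (array([575., -27.,  84.]), 0.52)]
top spanner [(array([ 544., -151.,   19.]), 0.44)]
[ 147.20507517   21.3270906  1879.86539399]
19.0 [[ 9.71148330e-01  2.38476247e-01  3.05428502e-05]
 [ 2.38476249e-01 -9.71148317e-01 -1.58694032e-04]
 [-8.18311955e-06  1.61399188e-04 -9.99999987e-01]]
```

View pics/top0.png

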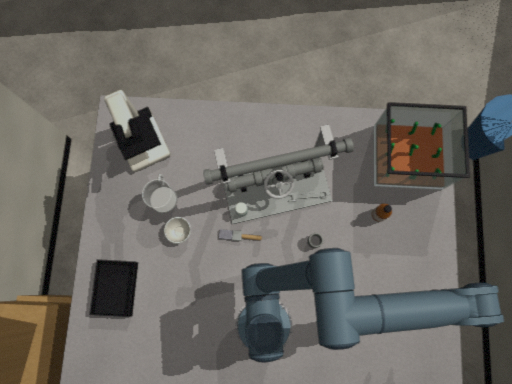

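View pics/side0.png

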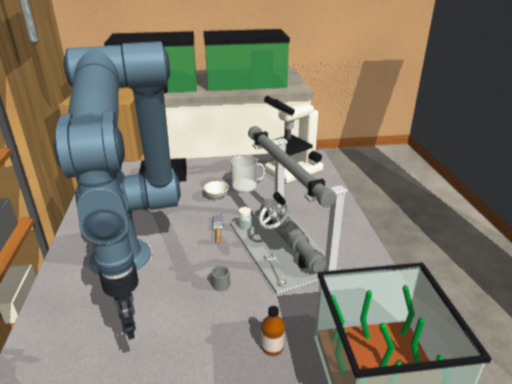

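The top view shows the wheel at about (278,182), with the dark knob probably near (280,175). The return pipe runs from (210,177) to (348,146). In the side view the wheel is at about (272,215). Next I fit the pose.

Run:
```python
from h import *
P=np.load('top.npy').reshape(-1,3); im=cv2.imread('pics/top0.png')
Q=np.load('side.npy').reshape(-1,3); ims=cv2.imread('pics/side0.png')
for A,n in((P,'top'),(Q,'side')):
    m=(A[:,2]>345)&(A[:,2]<395)&(A[:,0]>500)&(A[:,0]<760)&(abs(A[:,1]+30)<290)
    a=A[m]; vx,vy,x0,y0=cv2.fitLine(a[:,:2].astype(np.float32),cv2.DIST_HUBER,0,.01,.01).ravel()
    yaw=np.arctan2(vy,vx)-np.pi/2; yaw=(yaw+np.pi/2)%np.pi-np.pi/2
    t=(a[:,:2]-[x0,y0])@[vx,vy]; 
    mid=np.array([x0,y0])+np.array([vx,vy])*(t.min()+t.max())/2
    print(n,m.sum(),'yaw',yaw,'mid',mid,'len',np.ptp(t),'zmax',np.percentile(a[:,2],[50,95]))
    R=np.array([[np.cos(yaw),-np.sin(yaw),0],[np.sin(yaw),np.cos(yaw),0],[0,0,1]])
    print('origin from pipe',mid-R[:2,0]*40)
    B=R@np.array([[.819,0,-.574],[0,1,0],[.574,0,.819]])  # wheel frame: cols
    hub=np.array([560,-33,158.])
    w=(A-hub)@B
    r=np.hypot(w[:,0],w[:,1]); m=(r>30)&(r<75)&(abs(w[:,2])<25)
    ring=w[m]; 
    from scipy.optimize import least_squares
    s=least_squares(lambda p:np.hypot(np.hypot(ring[:,0]-p[0],ring[:,1]-p[1])-55,0*ring[:,2]),[0,0],loss='soft_l1',f_scale=4)
    print('ring',m.sum(),'centre',hub+B@[s.x[0],s.x[1],0],'zmed',np.median(ring[:,2]))
    c=(im if n=='top' else ims).reshape(-1,3).max(1)
    k=(r<80)&(w[:,2]>20)&(w[:,2]<90)
    print('knob',k.sum(),np.c_[np.round(w[k]),c[k]].tolist()[:45])
for n,f,(u,v) in(('top',im,(278,182)),('side',ims,(272,215))):
    cv2.imwrite('pics/c_%s.png'%n,cv2.resize(f[v-30:v+30,u-35:u+35],None,fx=6,fy=6,interpolation=2))
a=np.hstack([cv2.imread('pics/c_top.png'),cv2.imread('pics/c_side.png')]);cv2.imwrite('pics/c2.png',cv2.resize(a,(800,343)))
```

```text
top 1840 yaw 0.2797327 mid [589.98598536 -22.13987995] len 539.3379375315608 zmax [377.72701542 387.67963273]
origin from pipe [551.54081543 -33.18383027]
ring 310 centre [560.30255492 -30.61917075 158.66450727] zmed 8.86532753107719
knob 66 [[61.0, -0.0, 23.0, 107.0], [62.0, -4.0, 27.0, 110.0], [60.0, 5.0, 29.0, 75.0], [62.0, 2.0, 36.0, 47.0], [61.0, -2.0, 36.0, 47.0], [61.0, -6.0, 39.0, 53.0], [58.0, -10.0, 34.0, 73.0], [51.0, -23.0, 22.0, 109.0], [49.0, -31.0, 21.0, 121.0], [61.0, 10.0, 39.0, 67.0], [59.0, 6.0, 36.0, 33.0], [59.0, 3.0, 38.0, 20.0], [62.0, -0.0, 50.0, 14.0], [63.0, -3.0, 53.0, 17.0], [60.0, -8.0, 49.0, 29.0], [56.0, 11.0, 36.0, 40.0], [59.0, 8.0, 48.0, 20.0], [64.0, 6.0, 61.0, 12.0], [60.0, 1.0, 54.0, 20.0], [64.0, -1.0, 67.0, 23.0], [61.0, -6.0, 62.0, 23.0], [56.0, -11.0, 50.0, 30.0], [56.0, 13.0, 48.0, 33.0], [58.0, 9.0, 55.0, 11.0], [58.0, 6.0, 57.0, 8.0], [58.0, 2.0, 59.0, 13.0], [60.0, -1.0, 67.0, 26.0], [58.0, -5.0, 64.0, 27.0], [58.0, -8.0, 65.0, 23.0], [50.0, 13.0, 44.0, 41.0], [55.0, 10.0, 57.0, 6.0], [59.0, 8.0, 70.0, 23.0], [58.0, 4.0, 70.0, 17.0], [57.0
[... 1032 characters left out ...]
, 36.0], [46.0, -5.0, 65.0, 30.0], [48.0, -10.0, 67.0, 33.0], [51.0, -12.0, 66.0, 38.0], [53.0, -10.0, 61.0, 33.0], [56.0, -15.0, 62.0, 36.0], [58.0, -11.0, 55.0, 73.0], [61.0, -7.0, 49.0, 128.0], [38.0, 2.0, 62.0, 80.0], [41.0, -3.0, 64.0, 32.0], [43.0, -13.0, 69.0, 30.0], [46.0, -14.0, 67.0, 35.0], [48.0, -12.0, 62.0, 40.0], [51.0, -14.0, 61.0, 35.0], [54.0, -13.0, 57.0, 27.0], [56.0, -10.0, 51.0, 35.0], [59.0, -6.0, 45.0, 74.0], [36.0, 0.0, 60.0, 96.0], [39.0, -5.0, 62.0, 46.0], [41.0, -9.0, 62.0, 30.0], [43.0, -14.0, 63.0, 32.0], [46.0, -17.0, 62.0, 35.0], [49.0, -18.0, 61.0, 30.0], [51.0, -16.0, 56.0, 25.0], [54.0, -14.0, 51.0, 23.0], [57.0, -10.0, 45.0, 35.0], [59.0, -7.0, 39.0, 84.0]]
```

View pics/c2.png

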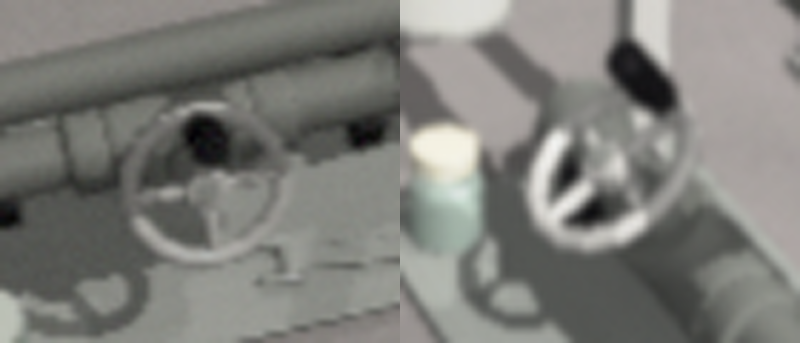

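The crop shows the wheel with its black knob on the far (+x) side, about (207,138) in the top crop and (643,75) in the side crop. That puts the handwheel at about 1.5 turns open. I'll refine the yaw and centre, then plan the approach.

```bash
cat > fit.py <<'E'
from h import *
from scipy.optimize import least_squares
def wf(yaw):
    c,s=np.cos(yaw),np.sin(yaw)
    return np.array([[c,-s,0],[s,c,0],[0,0,1]])@np.array([[.8192,0,-.5736],[0,1,0],[.5736,0,.8192]])
E
python3 - <<'E'
from fit import *
for n in('top','side'):
    A=np.load(n+'.npy').reshape(-1,3); col=cv2.imread('pics/%s0.png'%n).reshape(-1,3).max(1)
    a=A[(A[:,2]>340)&(A[:,2]<400)&(A[:,0]>480)&(A[:,0]<760)&(abs(A[:,1]+30)<300)]
    def res(p): # distance to cylinder r=20: p=[x at y=-30, slope, z, zslope]
        d=np.array([p[1],1,p[3]]);d/=np.linalg.norm(d)
        q=a-[p[0],-30,p[2]]; return np.linalg.norm(np.cross(q,d),axis=1)-20
    s=least_squares(res,[590,-.23,360,0],loss='cauchy',f_scale=2); p=s.x
    inl=a[abs(s.fun)<6]; yaw=-np.arctan(p[1]); ys=np.percentile(inl[:,1],[.2,99.8])
    ym=ys.mean(); mid=np.array([p[0]+p[1]*(ym+30),ym])
    print(n,'yaw',yaw,'z',p[2],p[3],'len',np.ptp(ys)/np.cos(yaw),len(inl),len(a),'org',mid-40*np.array([np.cos(yaw),np.sin(yaw)]))
    B=wf(.235); hub=np.array([560,-33,158.])
    w=(A-hub)@B; r=np.hypot(w[:,0],w[:,1])
    g=w[(r>40)&(r<72)&(abs(w[:,2])<18)&(col>90)]
    f=lambda q:np.hypot(np.hypot(g[:,0]-q[0],g[:,1]-q[1])-55,g[:,2]-q[2])-7
    t=least_squares(f,[0,0,0],loss='cauchy',f_scale=2)
    print(' ring',len(g),(abs(t.fun)<4).sum(),'hub',hub+B@t.x,'w',t.x)
    k=w[(r<85)&(w[:,2]>20)&(w[:,2]<75)&(col<60)]
    f=lambda q:np.where(k[:,2]>q[2]-4,np.abs(k[:,2]-q[2]),np.hypot(k[:,0]-q[0],k[:,1]-q[1])-14)
    t2=least_squares(f,[50,0,65],loss='cauchy',f_scale=2).x
    rel=t2-t.x; print(' knob',len(k),t2,'rel',rel,'phi',np.degrees(np.arctan2(rel[1],rel[0])),np.hypot(*rel[:2]))
E
```

```text
top yaw 0.2800847678344798 z 361.5901611283001 -0.00038763256717045926 len 537.4924625671304 1513 2014 org [556.22289845 -31.9105543 ]
 ring 267 206 hub [556.15738475 -32.19640288 161.84562778] w [-0.70214077  1.67623573  5.18600553]
 knob 56 [47.48297141 -0.20490116 66.4195878 ] rel [48.18511218 -1.88113689 61.23358228] phi -2.235680126841637 48.22181779793769
side yaw 0.2795058552041052 z 358.8546848217685 -0.0025675658325311416 len 535.3647252305515 1272 1548 org [560.70224055 -41.12008102]
 ring 313 265 hub [558.53012372 -32.17061278 156.92589087] w [-1.6287621   1.14884135 -0.17071678]
 knob 74 [47.65876051 -0.16795887 63.46913049] rel [49.28752261 -1.31680021 63.63984727] phi -1.5303904017394412 49.30510975483377
```

```bash
cat > plan.py <<'E'
from fit import *
from scipy.spatial.transform import Rotation as Ro
B=wf(.28); HUB=np.array([557.7,-32.6,158.5])
RT=np.c_[B[:,1],B[:,0],-B[:,2]]
def rel(p):
    s=env.state(); R=np.array(s['tool_rot']); 
    return (R.T@(p-s['ee_pos'])/1000).round(4), np.degrees(Ro.from_matrix(R.T@RT).as_rotvec()).round(2)
def kn(phi,z): return HUB+B@[50*np.cos(phi),50*np.sin(phi),z]
E
python3 - <<'E'
from plan import *
k1=HUB+wf(.28).dot([0,0,0])
B0=wf(.235); k=np.array([560,-33,158])+B0@[47.5,-.2,42]
w=(k-HUB)@B; print('knob w',w,np.degrees(np.arctan2(w[1],w[0])))
print(np.linalg.det(RT)); p=kn(np.radians(-3.5),155); print(p,rel(p),kn(-.06,45))
E
```

```text
knob w [48.91878079 -1.88654863 40.4041077 ] -2.2085124402073784
1.0001056000000002
[512.38944594 -48.80536538 314.10250602] (array([ 0.486 , -0.4055, -0.0638]), array([-27.  ,  28.1 , -89.09])) [573.01580193 -31.3155704  223.99239149]
```

Emit:
{"method": "arm_command", "body": {
  "dp": [
    [0.03,-0.025,-0.02],
    [0.06,-0.05,-0.04],
    [0.09,-0.075,-0.06],
    [0.12,-0.1,-0.064],
    [0.15,-0.125,-0.064],
    [0.18,-0.15,-0.064],
    [0.21,-0.175,-0.064],
    [0.24,-0.2,-0.064],
    [0.27,-0.225,-0.064],
    [0.3,-0.25,-0.064]
  ],
  "angular": [
    [-1.7,1.8,-5.6],
    [-3.4,3.5,-11.1],
    [-5.1,5.3,-16.7],
    [-6.8,7,-22.3],
    [-8.4,8.8,-27.8],
    [-10.1,10.5,-33.4],
    [-11.8,12.3,-39],
    [-13.5,14.1,-44.5],
    [-15.2,15.8,-50.1],
    [-16.9,17.6,-55.7]
  ],
  "grip": [-1,-1,-1,-1,-1,-1,-1,-1,-1,-1]
}}

```text
clock: 1.7
ee_pos: [369.5, -242.6, 314.6]
tool_rot: [[0.308, 0.864, 0.399], [0.944, -0.331, -0.012], [0.121, 0.381, -0.917]]
contact_force: [0.2, -0.5, 1.1]
finger_gap: 85.3
grip_force: 0.0
```

Run:
```python
from plan import *
s=env.state(); print(s['clock'],s['ee_pos'],np.round(s['joints'],2)); print(rel(kn(-.05,155)))
```

```text
1.7 [ 369.45982527 -242.64643212  314.61517124] [-0.94 -0.17 -0.44  1.03  0.32  1.01]
(array([0.2273, 0.0589, 0.0551]), array([ -9.99,  10.48, -33.16]))
```

Emit:
{"method": "arm_command", "body": {
  "dp": [
    [0.032,0.008,0.008],
    [0.065,0.017,0.016],
    [0.097,0.025,0.024],
    [0.13,0.034,0.031],
    [0.162,0.042,0.039],
    [0.195,0.05,0.047],
    [0.227,0.059,0.055],
    [0.227,0.059,0.055],
    [0.227,0.059,0.055]
  ],
  "angular": [
    [-1.4,1.5,-4.7],
    [-2.8,3,-9.4],
    [-4.3,4.5,-14.2],
    [-5.7,6,-18.9],
    [-7.1,7.5,-23.7],
    [-8.6,9,-28.4],
    [-10,10.5,-33.2],
    [-10,10.5,-33.2],
    [-10,10.5,-33.2]
  ],
  "grip": [-1,-1,-1,-1,-1,-1,-1,-1,-1]
}}

```text
clock: 2.6
ee_pos: [512.1, -50.1, 313.6]
tool_rot: [[-0.274, 0.789, 0.549], [0.962, 0.224, 0.158], [0.002, 0.572, -0.82]]
contact_force: [-0.4, 0.8, -0.5]
finger_gap: 85.4
grip_force: 0.0
```

Run:
```python
from plan import *
s=env.state(); print(s['clock'],s['ee_pos'],np.round(s['joints'],2)); print(rel(kn(-.05,155)),rel(kn(-.05,45)))
a,_=snap('top');b,_=snap('side')
o=np.hstack([cv2.resize(a[120:240,220:340],(400,400)),cv2.resize(b[130:290,190:350],(400,400))])
cv2.imwrite('pics/a1.png',o[:,:,::-1])
```

```text
2.6 [512.0554237  -50.07594495 313.6326617 ] [-0.44 -0.18 -0.56  0.71  0.39  0.95]
(array([ 0.0017,  0.0008, -0.    ]), array([-0.13, -0.02, -0.17])) (array([0.0016, 0.0011, 0.11  ]), array([-0.13, -0.02, -0.17]))
```

View pics/a1.png

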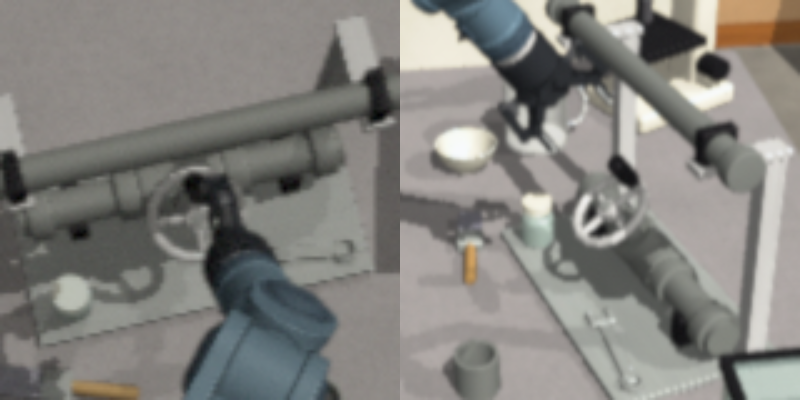

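The tool is in line with the knob, at (205,185) in the top panel and (622,170) in the side panel, and clear of the pipe. Descend and grip.

Emit:
{"method": "arm_command", "body": {
  "dp": [
    [0.002,0.001,0.025],
    [0.002,0.001,0.05],
    [0.002,0.001,0.07],
    [0.002,0.001,0.09],
    [0.002,0.001,0.103],
    [0.002,0.001,0.11],
    [0.002,0.001,0.11],
    [0.002,0.001,0.11]
  ],
  "angular": [
    [0,0,0],
    [0,0,0],
    [0,0,0],
    [0,0,0],
    [0,0,0],
    [0,0,0],
    [0,0,0],
    [0,0,0]
  ],
  "grip": [-1,-1,-1,-1,-1,-1,-1,-1]
}}

```text
clock: 3.5
ee_pos: [573.1, -31.7, 224.8]
tool_rot: [[-0.273, 0.789, 0.551], [0.962, 0.223, 0.157], [0.002, 0.573, -0.82]]
contact_force: [-0.3, -0.2, 0.2]
finger_gap: 85.6
grip_force: 0.0
```

Emit:
{"method": "arm_command", "body": {
  "dp": [
    [0,0,0],
    [0,0,0],
    [0,0,0],
    [0,0,0],
    [0,0,0],
    [0,0,0],
    [0,0,0],
    [0,0,0]
  ],
  "angular": [
    [0,0,0],
    [0,0,0],
    [0,0,0],
    [0,0,0],
    [0,0,0],
    [0,0,0],
    [0,0,0],
    [0,0,0]
  ],
  "grip": [0,0.3,1,1,1,1,1,1],
  "newtons": 25
}}

```text
clock: 4.3
ee_pos: [573.2, -31.2, 224.7]
tool_rot: [[-0.273, 0.789, 0.551], [0.962, 0.223, 0.158], [0.001, 0.573, -0.82]]
contact_force: [-5.5, -0.3, 6.4]
finger_gap: 27.3
grip_force: 25.2
```

```bash
cat >> plan.py <<'E'
def rep():
    s=env.state(); w=(np.array(s['ee_pos'])-HUB)@B
    print('t',round(s['clock'],2),'w',w.round(1),'phi',np.degrees(np.arctan2(w[1],w[0])).round(1),'r',np.hypot(*w[:2]).round(1),'F wheel axes',(np.array(s['contact_force'])@B).round(1),'T',np.round(s['torque'],2),s['finger_gap'],s['grip_force'])
E
python3 -c "
from plan import *
rep()"
```

```text
t 4.3 w [50.5 -2.9 45.4] phi -3.3 r 50.6 F wheel axes [-0.7  1.2  8.3] T [-0.06  0.72  0.1 ] 27.331225049713183 25.177086666226387
```

Emit:
{"method": "arm_command", "body": {
  "dp": [
    [-0.0075,-0.001,0],
    [-0.015,-0.0032,0],
    [-0.0221,-0.0066,0],
    [-0.0286,-0.011,0],
    [-0.0343,-0.0164,0],
    [-0.0343,-0.0164,0]
  ],
  "angular": [
    [0,0,0],
    [0,0,0],
    [0,0,0],
    [0,0,0],
    [0,0,0],
    [0,0,0]
  ],
  "grip": [1,1,1,1,1,1]
}}

```text
clock: 4.9
ee_pos: [570.0, -68.9, 215.2]
tool_rot: [[-0.272, 0.789, 0.551], [0.962, 0.223, 0.156], [0.001, 0.573, -0.819]]
contact_force: [-2.1, -0.9, 4.9]
finger_gap: 27.0
grip_force: 25.0
```

```bash
python3 -c "
from plan import *
rep()"
```

```text
t 4.9 w [ 34.  -38.3  45.5] phi -48.4 r 51.2 F wheel axes [ 1.  -0.3  5.3] T [-0.14  0.18 -0.03] 26.999766885219607 25.0027146411594
```

Emit:
{"method": "arm_command", "body": {
  "dp": [
    [-0.0052,-0.007,0],
    [-0.0092,-0.0147,0],
    [-0.0117,-0.0231,0],
    [-0.0128,-0.0317,0],
    [-0.0124,-0.0404,0],
    [-0.0104,-0.0489,0],
    [-0.007,-0.0569,0],
    [-0.0022,-0.0642,0],
    [0.0037,-0.0706,0],
    [0.0037,-0.0706,0]
  ],
  "angular": [
    [0,0,0],
    [0,0,0],
    [0,0,0],
    [0,0,0],
    [0,0,0],
    [0,0,0],
    [0,0,0],
    [0,0,0],
    [0,0,0],
    [0,0,0]
  ],
  "grip": [1,1,1,1,1,1,1,1,1,1]
}}

```text
clock: 5.9
ee_pos: [510.3, -78.7, 173.0]
tool_rot: [[-0.273, 0.791, 0.548], [0.962, 0.222, 0.159], [0.004, 0.57, -0.821]]
contact_force: [-8.2, -3.2, 9.5]
finger_gap: 27.1
grip_force: 26.2
```

```bash
python3 -c "
from plan import *
rep()"
```

```text
t 5.9 w [-39.4 -31.3  45.3] phi -141.6 r 50.3 F wheel axes [-1.7 -0.8 12.8] T [-0.24  0.55 -0.01] 27.078629649604515 26.22664752881974
```

Emit:
{"method": "arm_command", "body": {
  "dp": [
    [0.007,-0.0052,-0.001],
    [0.0147,-0.0092,-0.001],
    [0.0231,-0.0117,-0.001],
    [0.0317,-0.0128,-0.001],
    [0.0404,-0.0124,-0.001],
    [0.0489,-0.0104,-0.001],
    [0.0569,-0.007,-0.001],
    [0.0642,-0.0022,-0.001],
    [0.0706,0.0037,-0.001],
    [0.0706,0.0037,-0.001]
  ],
  "angular": [
    [0,0,0],
    [0,0,0],
    [0,0,0],
    [0,0,0],
    [0,0,0],
    [0,0,0],
    [0,0,0],
    [0,0,0],
    [0,0,0],
    [0,0,0]
  ],
  "grip": [1,1,1,1,1,1,1,1,1,1]
}}

```text
clock: 6.9
ee_pos: [496.9, -11.6, 177.5]
tool_rot: [[-0.274, 0.788, 0.552], [0.962, 0.225, 0.156], [-0.001, 0.573, -0.819]]
contact_force: [14.9, -3.4, -7.4]
finger_gap: 27.5
grip_force: 26.5
```

```bash
python3 -c "
from plan import *
rep(); print(np.round(env.state()['joints'],2))"
```

```text
t 6.9 w [-32.2  37.   45.8] phi 131.0 r 49.1 F wheel axes [  6.7  -7.4 -13.7] T [-0.82 -1.18 -0.78] 27.471563740370645 26.480320572154596
[-0.36 -0.12 -0.89  0.28  0.35  1.03]
```

Emit:
{"method": "arm_command", "body": {
  "dp": [
    [0.0046,0.0073,0.0005],
    [0.0082,0.0152,0.0005],
    [0.0107,0.0236,0.0005],
    [0.0118,0.0322,0.0005],
    [0.0114,0.0409,0.0005],
    [0.0094,0.0494,0.0005],
    [0.006,0.0574,0.0005],
    [0.0012,0.0647,0.0005],
    [-0.0047,0.0711,0.0005],
    [-0.0047,0.0711,0.0005]
  ],
  "angular": [
    [0,0,0],
    [0,0,0],
    [0,0,0],
    [0,0,0],
    [0,0,0],
    [0,0,0],
    [0,0,0],
    [0,0,0],
    [0,0,0],
    [0,0,0]
  ],
  "grip": [1,1,1,1,1,1,1,1,1,1]
}}

```text
clock: 7.9
ee_pos: [551.6, 1.0, 216.4]
tool_rot: [[-0.274, 0.791, 0.547], [0.962, 0.223, 0.16], [0.005, 0.57, -0.822]]
contact_force: [-4.2, -1.1, 7.3]
finger_gap: 27.4
grip_force: 28.5
```

```bash
python3 -c "
from plan import *
rep()"
```

```text
t 7.9 w [36.  34.  45.4] phi 43.3 r 49.6 F wheel axes [0.6 0.1 8.5] T [-0.08  0.31 -0.08] 27.37256619234639 28.509216620586812
```

Emit:
{"method": "arm_command", "body": {
  "dp": [
    [-0.007,0.0052,0],
    [-0.0147,0.0092,0],
    [-0.0231,0.0117,0],
    [-0.0317,0.0128,0],
    [-0.0404,0.0124,0],
    [-0.0489,0.0104,0],
    [-0.0569,0.007,0],
    [-0.0642,0.0022,0],
    [-0.0706,-0.0037,0],
    [-0.0706,-0.0037,0]
  ],
  "angular": [
    [0,0,0],
    [0,0,0],
    [0,0,0],
    [0,0,0],
    [0,0,0],
    [0,0,0],
    [0,0,0],
    [0,0,0],
    [0,0,0],
    [0,0,0]
  ],
  "grip": [1,1,1,1,1,1,1,1,1,1]
}}

```text
clock: 8.9
ee_pos: [569.5, -69.5, 214.9]
tool_rot: [[-0.272, 0.79, 0.55], [0.962, 0.222, 0.157], [0.001, 0.572, -0.82]]
contact_force: [3.3, -2.9, 2.0]
finger_gap: 27.3
grip_force: 27.7
```

```bash
python3 -c "
from plan import *
rep()"
```

```text
t 8.9 w [ 33.3 -38.8  45.5] phi -49.3 r 51.1 F wheel axes [ 3.1 -3.7  0.3] T [-0.51 -0.42 -0.44] 27.252299911811807 27.682171856286004
```

Emit:
{"method": "arm_command", "body": {
  "dp": [
    [-0.0052,-0.007,0],
    [-0.0092,-0.0147,0],
    [-0.0117,-0.0231,0],
    [-0.0128,-0.0317,0],
    [-0.0124,-0.0404,0],
    [-0.0104,-0.0489,0],
    [-0.007,-0.0569,0],
    [-0.0022,-0.0642,0],
    [0.0037,-0.0706,0],
    [0.0037,-0.0706,0]
  ],
  "angular": [
    [0,0,0],
    [0,0,0],
    [0,0,0],
    [0,0,0],
    [0,0,0],
    [0,0,0],
    [0,0,0],
    [0,0,0],
    [0,0,0],
    [0,0,0]
  ],
  "grip": [1,1,1,1,1,1,1,1,1,1]
}}

```text
clock: 9.9
ee_pos: [510.6, -79.1, 173.3]
tool_rot: [[-0.274, 0.791, 0.547], [0.962, 0.222, 0.16], [0.005, 0.57, -0.822]]
contact_force: [-4.5, -0.2, 2.3]
finger_gap: 27.0
grip_force: 28.1
```

Emit:
{"method": "arm_command", "body": {
  "dp": [
    [0.0035,-0.0028,-0.0005],
    [0.007,-0.0052,-0.0005],
    [0.011,-0.0074,-0.0005],
    [0.0147,-0.0092,-0.0005],
    [0.0189,-0.0106,-0.0005],
    [0.0231,-0.0117,-0.0005],
    [0.0231,-0.0117,-0.0005]
  ],
  "angular": [
    [0,0,0],
    [0,0,0],
    [0,0,0],
    [0,0,0],
    [0,0,0],
    [0,0,0],
    [0,0,0]
  ],
  "grip": [1,1,1,1,1,1,1]
}}

```text
clock: 10.6
ee_pos: [496.7, -60.0, 167.9]
tool_rot: [[-0.275, 0.789, 0.549], [0.961, 0.224, 0.16], [0.004, 0.572, -0.82]]
contact_force: [5.8, 0.5, -5.5]
finger_gap: 26.9
grip_force: 27.0
```

```bash
python3 -c "
from plan import *
rep()"
```

```text
t 10.6 w [-48.9  -9.4  45.7] phi -169.1 r 49.8 F wheel axes [ 1.5 -1.1 -7.8] T [-0.23  0.06 -0.15] 26.891318923724807 27.03142137033865
```

Emit:
{"method": "arm_command", "body": {
  "dp": [
    [0.002,-0.0004,0],
    [0.004,-0.0007,0],
    [0.006,-0.0009,0],
    [0.008,-0.001,0],
    [0.008,-0.001,0]
  ],
  "angular": [
    [0,0,0],
    [0,0,0],
    [0,0,0],
    [0,0,0],
    [0,0,0]
  ],
  "grip": [1,1,1,1,1],
  "newtons": 40
}}

```text
clock: 11.1
ee_pos: [494.1, -53.0, 167.6]
tool_rot: [[-0.275, 0.789, 0.549], [0.962, 0.224, 0.159], [0.003, 0.572, -0.82]]
contact_force: [6.7, -0.7, -5.4]
finger_gap: 26.9
grip_force: 39.9
```

Emit:
{"method": "arm_command", "body": {
  "dp": [
    [0.001,0,0],
    [0.002,0,0],
    [0.003,0,0],
    [0.003,0,0]
  ],
  "angular": [
    [0,0,0],
    [0,0,0],
    [0,0,0],
    [0,0,0]
  ],
  "grip": [1,1,1,1]
}}

```text
clock: 11.5
ee_pos: [493.8, -52.0, 167.6]
tool_rot: [[-0.272, 0.79, 0.55], [0.962, 0.224, 0.155], [-0.001, 0.571, -0.821]]
contact_force: [8.5, -4.7, -9.1]
finger_gap: 26.8
grip_force: 40.2
```

```bash
python3 -c "
from plan import *
rep()"
```

```text
t 11.5 w [-49.5  -1.   45.8] phi -178.9 r 49.5 F wheel axes [  0.4  -6.8 -11.4] T [-1.22 -0.06 -0.88] 26.837551077771483 40.18884987104684
```

Emit:
{"method": "arm_command", "body": {
  "dp": [
    [0.001,0,0],
    [0.002,0,0],
    [0.003,0,0],
    [0.003,0,0]
  ],
  "angular": [
    [0,0,0],
    [0,0,0],
    [0,0,0],
    [0,0,0]
  ],
  "grip": [1,1,1,1]
}}

```text
clock: 11.9
ee_pos: [493.7, -51.7, 167.7]
tool_rot: [[-0.269, 0.791, 0.55], [0.963, 0.224, 0.149], [-0.006, 0.57, -0.822]]
contact_force: [12.6, -12.0, -14.1]
finger_gap: 26.9
grip_force: 40.6
```

```bash
python3 -c "
from plan import *
rep()"
```

```text
t 11.9 w [-49.4  -0.7  45.9] phi -179.2 r 49.4 F wheel axes [ -0.9 -15.  -16.6] T [-2.37 -0.09 -1.62] 26.9014031737124 40.55987600237131
```

The wheel is at its stop: it no longer moves and the tangential force has climbed to 15 N at 179–180°. Next is a quarter turn back.

Emit:
{"method": "arm_command", "body": {
  "dp": [
    [-0.0055,0,0.0005],
    [-0.0143,0.001,0.0005],
    [-0.0227,0.0033,0.0005],
    [-0.0306,0.007,0.0005],
    [-0.0378,0.012,0.0005],
    [-0.0439,0.0181,0.0005],
    [-0.0489,0.0253,0.0005],
    [-0.0526,0.0332,0.0005],
    [-0.0549,0.0416,0.0005],
    [-0.0556,0.0503,0.0005]
  ],
  "angular": [
    [0,0,0],
    [0,0,0],
    [0,0,0],
    [0,0,0],
    [0,0,0],
    [0,0,0],
    [0,0,0],
    [0,0,0],
    [0,0,0],
    [0,0,0]
  ],
  "grip": [1,1,1,1,1,1,1,1,1,1]
}}

```text
clock: 12.9
ee_pos: [546.1, -89.2, 195.2]
tool_rot: [[-0.273, 0.792, 0.547], [0.962, 0.222, 0.16], [0.005, 0.569, -0.822]]
contact_force: [-7.4, -1.6, 4.9]
finger_gap: 26.7
grip_force: 43.1
```

Emit:
{"method": "arm_command", "body": {
  "dp": [
    [0,0,0],
    [0,0,0]
  ],
  "angular": [
    [0,0,0],
    [0,0,0]
  ],
  "grip": [1,1],
  "newtons": 20
}}

```text
clock: 13.1
ee_pos: [547.5, -88.9, 196.3]
tool_rot: [[-0.275, 0.789, 0.55], [0.961, 0.223, 0.161], [0.004, 0.573, -0.82]]
contact_force: [-2.0, 2.9, 2.1]
finger_gap: 26.7
grip_force: 42.5
```

```bash
python3 -c "
from plan import *
rep()"
```

```text
t 13.1 w [  0.9 -51.3  45.5] phi -89.0 r 51.3 F wheel axes [0.3 3.3 2.3] T [0.34 0.45 0.28] 26.740785135801634 42.4998861271888
```

Emit:
{"method": "arm_command", "body": {
  "dp": [
    [0,0,0],
    [0,0,0],
    [0,0,0],
    [0,0,0],
    [0,0,0],
    [0,0,0],
    [0,0,0],
    [0,0,0]
  ],
  "angular": [
    [0,0,0],
    [0,0,0],
    [0,0,0],
    [0,0,0],
    [0,0,0],
    [0,0,0],
    [0,0,0],
    [0,0,0]
  ],
  "grip": [0,-0.5,-1,-1,-1,-1,-1,-1]
}}

```text
clock: 13.9
ee_pos: [548.0, -90.3, 196.6]
tool_rot: [[-0.274, 0.789, 0.55], [0.962, 0.223, 0.158], [0.002, 0.572, -0.82]]
contact_force: [-0.2, -0.3, -0.1]
finger_gap: 85.3
grip_force: 0.0
```

Emit:
{"method": "arm_command", "body": {
  "dp": [
    [0,0,-0.015],
    [0,0,-0.035],
    [0,0,-0.06],
    [0,0,-0.09],
    [0,0,-0.12],
    [0,0,-0.15],
    [0,0,-0.17],
    [-0.03,0,-0.18],
    [-0.06,0,-0.18],
    [-0.06,0,-0.18]
  ],
  "angular": [
    [0,0,0],
    [0,0,0],
    [0,0,0],
    [0,0,0],
    [0,0,0],
    [0,0,0],
    [0,0,0],
    [0,0,0],
    [0,0,0],
    [0,0,0]
  ],
  "grip": [-1,-1,-1,-1,-1,-1,-1,-1,-1,-1]
}}

```text
clock: 14.9
ee_pos: [466.3, -179.8, 344.7]
tool_rot: [[-0.271, 0.789, 0.552], [0.963, 0.222, 0.155], [-0.0, 0.573, -0.82]]
contact_force: [-0.0, 0.1, -0.4]
finger_gap: 85.6
grip_force: 0.0
```

Run:
```python
from plan import *
rep(); B0=B
im,d=snap('side'); A=cloud('side',d).reshape(-1,3); w=(A-HUB)@B; r=np.hypot(w[:,0],w[:,1])
k=w[(r<85)&(w[:,2]>20)&(w[:,2]<75)&(im.reshape(-1,3).max(1)<60)]; m=k.mean(0); print(len(k),m,np.degrees(np.arctan2(m[1],m[0])))
a,_=snap('top')
o=np.hstack([cv2.resize(a[120:240,220:340],(400,400)),cv2.resize(im[130:290,190:350],(400,400))])
cv2.imwrite('pics/a2.png',o[:,:,::-1])
```

```text
t 14.9 w [   1.5 -116.2  226.2] phi -89.3 r 116.3 F wheel axes [-0.2  0.2 -0.3] T [-0.04  0.48 -0.  ] 85.5822294517089 0.0
90 [  0.2237351  -59.14714848  46.40874105] -89.78326907808481
```

View pics/a2.png

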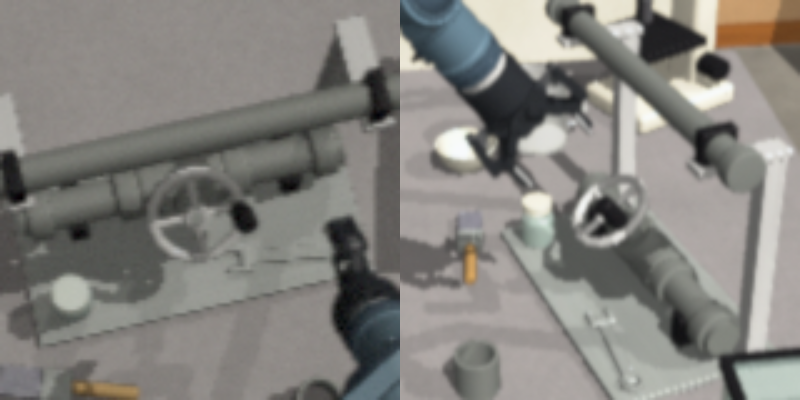

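The knob now sits on the valve's -y side, at (243,215) in the top panel and (605,210) in the side panel, so the wheel is a quarter turn open. The gripper is clear of it, and the jar, spanner, brush and coupling have not moved.

```bash
python3 -c "
from rig import env
print(env.sign_off())"
```

```text
the job is handed in; nothing more can be done
None
```

I cranked the valve clockwise about 1.5 turns until it came up against its stop, backed it off a quarter turn (about 90°), let go and handed the job in; it took about 15 s, and the jar, spanner, brush and coupling looked undisturbed.

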